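Tip two crates to find the stamped one and push it to the dispatch line

ROBOT

A 6-joint arm with a two-finger parallel gripper is mounted at the origin on a cart in front of the work surface, level with it; the furniture and walls round the work are solid. World frame = base frame: x ahead of the robot, y to its left, z up, the work surface at z = 0. Lengths are in m, angles in rad, forces in N, time in s.
With the tool pointing down it reaches from about 0.35 to 0.975 m from the base axis. Payload 4.9 kg.
Tool frame: the origin (TCP) lies midway between the tips of the shut fingers; the grasp point (between the pads) lies 19 mm behind it; z points along the fingers, y is the line along which they close (so a half turn about z gives the same grasp; the last joint's range is limited). The gripper opens to 85 mm and grips with 20 to 120 N. Pads are 22 mm wide; open, the fingers measure 114 mm over their backs; the gripper's body (76 mm by 85 mm) begins 54 mm behind the grasp point. The pads swing forward as they close: fully open they stand 13 mm farther back than shut.
Start: joints at [1.067, 0.053, 1.613, -0, 1.476, -0.119], TCP at [0.235, 0.579, 0.231] pointing down, gripper open.
Joint ranges: [-3.01, 3.01], [-1.01, 2.22], [0.06, 2.58], [-1.02, 4.17], [0.09, 2.62], [-3.14, 3.14]. Speed limits (rad/s): [2.57, 2.57, 3.14, 3.14, 3.14, 3.14].

INTERFACE

Orientations are given as a rotation vector (axis times angle).
In Python, from station import ctrl, optics, job gives the robot as it stands.
- The arm moves only by the shell command python3 -m jog 'ROWS' [OPENING] [FORCE]. ROWS is JSON, a list of rows, each a list of 2 entries, a list of its own where there are three numbers: the shift along the tool's x, y, z in m, then the turn, a rotation vector about the tool's x, y, z in rad. A call has 1 to 5 rows; each row is the pose to reach, as a shift and turn from the pose commanded when the call began, along the tool's axes at that moment; what a row does not reach only later rows make up. A row lasts 1/10 s, in which the tool goes at most 50 mm and 8.59 degrees, less where a joint would pass 70% of its speed; a pose out of reach is approached as far as the arm can. A call with a gripper value outside its range is refused whole. OPENING is the opening, from 0 (shut) to 1 (fully open), set as the call begins (- or left out, the last holds). The fingers move at their own pace and stop on an object; FORCE is the grip in N (left out, the last holds). Time passes only in rows, so rows that repeat a pose let the fingers close. It gives the time, the measured TCP pose, the force, the opening and the grip force at its end, in the units of the state.
- ctrl.get_obs(): the state, without advancing time (a new reading comes with each control period).
- optics.get_image(name): name is "scene" or "top"; returns a dict with "image" (480x640x3 uint8, blue, green, red), "fx", "fy", "cx", "cy" (pixels), "D" ([k1, k2, p1, p2, k3] as OpenCV has them; the pictures are not rectified), "rvec" (rotation vector, rad) and "tvec" (3), from world to camera coordinates, as OpenCV has them. Camera axes: x right, y down, z forward; pixel columns grow to the right and rows downward; lengths in m; the calibration is good to about 2 mm. A picture is of the moment at which its call begins. There is no depth.
- job.finish_job(): hands the job in; it is judged then, once.
The state is a dict: "t": time; "q": joint angles; "dq": joint speeds; "effort": joint torques, N m; "tool_pos": TCP position; "tool_rot": TCP orientation; "contact_force": force on the tool from outside, world axes, zero at the start; "wrist_torque": the same for the moment, N m; "opening": finger opening in m; "grip_force": force on a finger pad.
Only numpy, scipy, OpenCV 4.12 (cv2) and the standard library are available. Lean on these libraries where they do the work, as an engineer would, in place of code of your own. Each camera call takes 0.05 s, during which the arm holds its last target. There are 200 camera calls.

TASK

Two look-alike parts crates stand on the bench; one has a ring-and-bar stamp on its underside. Tip each of them over backwards, away from you, so that both lie on their backs with the undersides showing; then push the stamped one sideways until it lies centred over the flat metal strip on the bench, the dispatch line, still on its back, and leave the other lying where it fell. Only push with the fingers: do not pinch or lift a crate, and do not disturb the other things on the bench.

Things in the scene. Friction and masses are not known exactly. Their poses are not given: they have to be found in the camera images.
- crate_stamped: the stamped crate: off-white, open-topped, empty, 220 g, upright. 58 mm deep (its x) x 110 wide (y) x 100 tall (z), walls 4. Origin: centre of the underside; x to its back (away from robot, 0.05 to 0.4 rad to the right), z up. Underside, recessed 2 mm, has a black ring 44 mm across with an 88 mm bar, hidden till tipped. Pushed near the top of its front it pivots on its bottom back edge, and falls past 30 degrees.
- crate_blank: the other crate, the same in every way but with a plain, unstamped underside; same origin and axes. Which crate stands left and which right of the strip varies.
- crate_stamped_mid (a point): middle of the stamped crate (halfway up, 50 mm above the origin along the crate's z). Once on its back, the crate's x points down, its z away from the robot; it is then 58 mm high and 110 mm wide, this point 29 mm above the bench.
- crate_blank_mid (a point): middle of the unstamped crate (halfway up, 50 mm above the origin along the crate's z)
- dispatch_line: the dispatch line: a flat aluminium strip fixed on the bench between the two crates, 220 mm long (its x, running away from the robot) x 30 mm wide (its y), under 1 mm thick, so that crates slide over it. Origin: its centre
- brass_weight: bystander: brass weight, 34 mm across, 23 mm tall, near the front edge of the bench; origin at its underside
- sample_jar: bystander: screw-top plastic jar with a red lid, 59 mm across, 72 mm tall, beyond the strip; origin at its underside
- beaker: bystander: steel beaker, 77 mm across, 89 mm tall, at the far right; origin at its underside
- pliers: bystander: pliers lying flat, 161 x 56 x 11 mm, at the left; origin at the underside

How it is judged:
By the outcome, as a careful person would: the job done as asked, in the order asked, and still so for the second after the job is handed in, with the robot touching nothing.
It also fails if it takes over 58 s, if anything falls off the work surface, if the arm or the gripper's body presses on something with over 40 N, if the wrist force passes 120 N, or if a joint passes its speed limit or range.

## Working session

There is one attempt and no reset: what is moved stays moved. The work goes in short steps, Python scripts to look and compute and a shell command to move; the robot and the scene stay as the last step left them, time stands still between calls to the robot, and variables do not carry over. Pictures are saved under pics/ and viewed, at most 10 in all, crops included, and the job is handed in when it is done.

```bash
ls; mkdir -p pics; cat > h.py <<'E'
import numpy as np, cv2
from station import ctrl, optics, job
def snap(n, f=None):
    d=optics.get_image(n)
    d['K']=np.array([[d['fx'],0,d['cx']],[0,d['fy'],d['cy']],[0,0,1.]])
    d['R']=cv2.Rodrigues(np.array(d['rvec'],float))[0]; d['t']=np.array(d['tvec'],float).ravel(); d['D']=np.array(d['D'],float)
    if f: cv2.imwrite('pics/'+f,d['image'])
    return d
def ray(d,px,z):
    u=cv2.undistortPoints(np.array(px,float).reshape(-1,1,2),d['K'],d['D']).reshape(-1,2)
    r=np.c_[u,np.ones(len(u))]@d['R']; c=-d['R'].T@d['t']
    return c+r*((z-c[2])/r[:,2])[:,None]
def proj(d,P):
    return cv2.projectPoints(np.array(P,float).reshape(-1,1,3),d['R'],d['t'],d['K'],d['D'])[0].reshape(-1,2)
E
python3 - <<'E'
from h import *
a=snap('scene','s0.png');b=snap('top','t0.png')
for d in(a,b): print(-d['R'].T@d['t'], d['R'][2])
o=ctrl.get_obs();print(o['t'],o['tool_pos'],o['tool_rot'],o['contact_force'])
print(cv2.Rodrigues(np.array(o['tool_rot'],float))[0].round(3))
E
```

```text
pics
[-0.04121634 -0.33177722  0.99629376] [ 0.49089654  0.44646605 -0.74812342]
[0.39442292 0.21665855 1.14657305] [ 0.13140921  0.01061895 -0.99127133]
0.1 [0.23433755 0.57881066 0.23018432] [-6.00569605e-01 -3.08308226e+00  2.75108059e-03] [-0.05652404  0.03716416  0.68331371]
[[-0.927  0.375 -0.001]
 [ 0.375  0.927 -0.002]
 [ 0.    -0.002 -1.   ]]
```

View pics/s0.png

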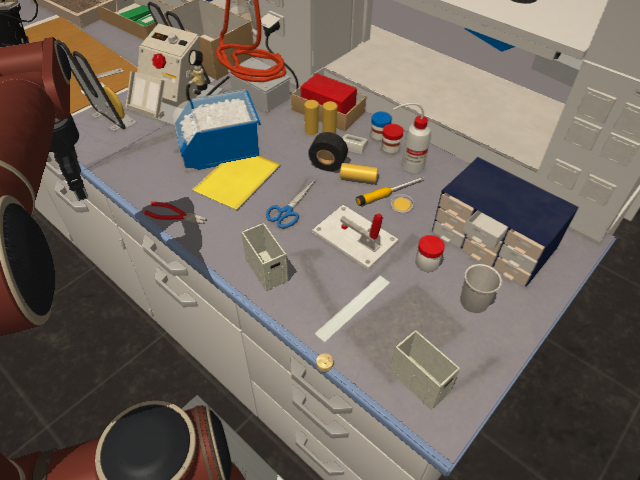

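View pics/t0.png

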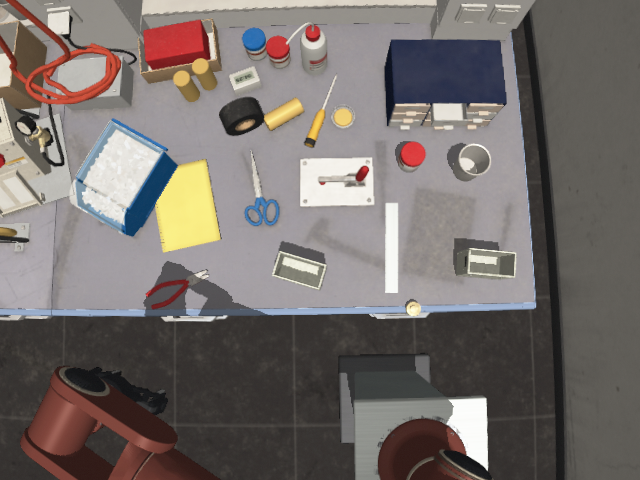

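Scene: two crates with rims at about top px (300,268) and (487,263); strip at (391,248); brass weight at (413,308); jar (411,155); beaker (472,162); toggle-clamp plate (337,181). Now I'll measure.

```bash
python3 - <<'E'
from h import *
b=snap('top'); im=b['image']; 
c=lambda x,y:cv2.resize(im[y:y+60,x:x+80],None,fx=5,fy=5,interpolation=cv2.INTER_CUBIC)
cv2.imwrite('pics/c0.png',np.hstack([c(262,235),c(447,235)]))
g=im.astype(int)
strip=(g.min(2)>215).astype(np.uint8); strip[:, :378]=0; strip[:,405:]=0; strip[:195]=0; strip[300:]=0
r=cv2.minAreaRect(cv2.findNonZero(strip)); bx=ray(b,cv2.boxPoints(r),0.0); print('strip',r,bx.round(4)[:,:2],bx.mean(0))
print('misc',ray(b,[[413,308],[300,206],[375,206],[337,206],[535,306],[310,317]],0).round(3)[:,:2], ray(b,[[411,155]],.072),ray(b,[[472,162]],.089))
E
```

```text
strip ((391.0, 247.5), (89.0, 12.0), 90.0) [[0.6272 0.072 ]
 [0.6267 0.0423]
 [0.4086 0.0506]
 [0.4092 0.0796]] [0.51792325 0.06111393 0.        ]
misc [[ 0.369  0.013]
 [ 0.624  0.282]
 [ 0.62   0.097]
 [ 0.622  0.191]
 [ 0.365 -0.29 ]
 [ 0.353  0.261]] [[0.72672397 0.01510669 0.072     ]] [[ 0.7029976  -0.12412367  0.089     ]]
```

View pics/c0.png

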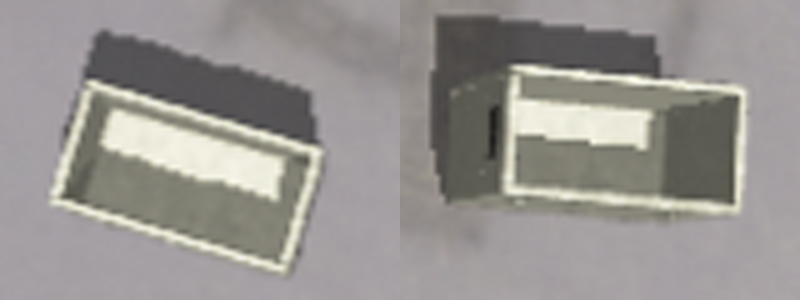

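The crop shows the left rim corners at crop px (89,80),(323,148),(288,275),(52,203), and the right ones at (508,65),(747,88),(741,213),(505,192), with some side walls visible.

```bash
python3 - <<'E'
from h import *
b=snap('top')
for n,off,P in(('L',(262,235),[(89,80),(323,148),(288,275),(52,203)]),('R',(447,235),[(108,65),(347,88),(341,213),(105,192)])):
    p=np.array(P)/5.-.4+off; w=ray(b,p,.1)[:,:2]   # BL, BR, FR, FL
    c=w.mean(0); yv=(w[0]+w[3]-w[1]-w[2])/2; xv=(w[0]+w[1]-w[2]-w[3])/2
    yaw=np.arctan2(-yv[0],yv[1])
    print(n,w.round(4).tolist(),'c',c.round(4),np.linalg.norm(xv),np.linalg.norm(yv),'yaw',yaw,np.arctan2(xv[1],xv[0]))
    x=np.array([np.cos(yaw),np.sin(yaw)])
    print(' front mid',c-.029*x,'fallen mid',c+x*(.029+.05),'fallen top end',c+x*.129)
E
```

```text
L [[0.504, 0.323], [0.4717, 0.2196], [0.4161, 0.236], [0.4496, 0.3399]] c [0.4603 0.2796] 0.0574763399844078 0.10872066651030868 yaw -0.3069797770367069 -0.29373682464632006
 front mid [0.43270108 0.28839949] fallen mid [0.53565214 0.25576395] fallen top end [0.58331467 0.2406549 ]
R [[0.5021, -0.0989], [0.4893, -0.2087], [0.4332, -0.2022], [0.4454, -0.0944]] c [ 0.4675 -0.1511] 0.05668849637883573 0.10947205662695354 yaw -0.11445614157823127 -0.09719143261369664
 front mid [ 0.43872315 -0.14774858] fallen mid [ 0.54601651 -0.16008287] fallen top end [ 0.59568936 -0.16579319]
```

```bash
cat >> h.py <<'E'
def goal(pos,psi):
    o=ctrl.get_obs(); R=cv2.Rodrigues(np.array(o['tool_rot'],float))[0]
    y=np.array([np.cos(psi),np.sin(psi),0]); z=np.array([0,0,-1.]); x=np.cross(y,z)
    G=np.c_[x,y,z]; s=R.T@(np.array(pos)-o['tool_pos']); w=cv2.Rodrigues(R.T@G)[0].ravel()
    print('t',round(o['t'],2),'pos',np.array(o['tool_pos']).round(4),'F',np.array(o['contact_force']).round(2),'shift',s.round(4),np.linalg.norm(s).round(3),'turn',w.round(4),'open',round(o['opening'],4))
E
python3 -c "
from h import *
goal([.4027,.2977,.15],np.pi/2-.303)"
```

```text
t 0.2 pos [0.2344 0.5789 0.2305] F [-0.46  0.53 -0.27] shift [-0.2616 -0.1974  0.0807] 0.337 turn [-0.0013 -0.0002 -0.0818] open 0.0856
```

```bash
python3 -m jog '[[[-0.262,-0.197,0.081],[0,0,-0.082]],[[-0.262,-0.197,0.081],[0,0,-0.082]],[[-0.262,-0.197,0.081],[0,0,-0.082]],[[-0.262,-0.197,0.081],[0,0,-0.082]],[[-0.262,-0.197,0.081],[0,0,-0.082]]]' 1; python3 -c "
from h import *
goal([.4027,.2977,.079],np.pi/2-.303)"
```

```text
t: 0.7
tool_pos: [0.3601, 0.3696, 0.1708]
tool_rot: [0.473, 3.106, 0.0]
contact_force: [0.1, 0.6, -0.8]
opening: 0.086
grip_force: 0.0
t 0.7 pos [0.3601 0.3696 0.1708] F [ 0.07  0.63 -0.82] shift [-0.062  -0.056   0.0918] 0.124 turn [0.0002 0.0002 0.0008] open 0.086
```

```bash
python3 -m jog '[[[-0.05,-0.045,0],[0,0,0]],[[-0.056,-0.05,0.03],[0,0,0]],[[-0.056,-0.05,0.06],[0,0,0]],[[-0.056,-0.05,0.085],[0,0,0]],[[-0.056,-0.05,0.085],[0,0,0]]]' >/dev/null; python3 -c "
from h import *
goal([.4027,.2977,.079],np.pi/2-.303)
d=snap('scene')
cv2.imwrite('pics/s1.png',cv2.resize(d['image'][180:330,180:380],None,fx=3,fy=3))"
```

```text
t 1.2 pos [0.3954 0.3048 0.0821] F [-0.46 -0.8  -0.57] shift [-0.0091 -0.0046  0.0031] 0.011 turn [-0.0062 -0.0059 -0.0007] open 0.0854
```

View pics/s1.png

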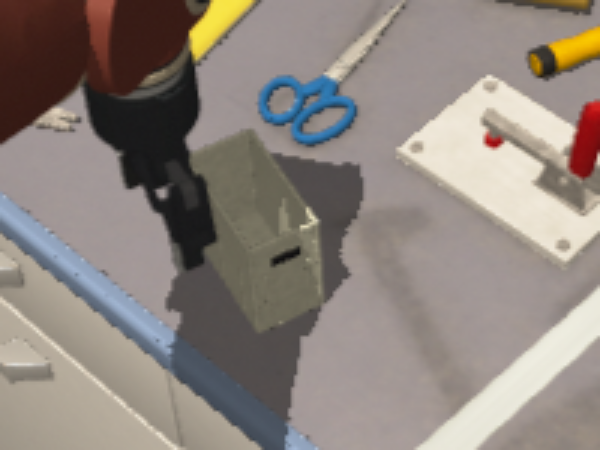

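The fingers are in front of the left crate, near its rim (crop px (190,265)), and nothing has been touched yet. I'll approach and then push steadily.

```bash
python3 -m jog '[[[-0.008,-0.005,0.001],[0,0,0]],[[-0.016,-0.005,0.001],[0,0,0]],[[-0.024,-0.005,0.001],[0,0,0]],[[-0.032,-0.005,0],[0,0,0]],[[-0.038,-0.005,-0.002],[0,0,0]]]'; python3 -c "
from h import *
goal([.4027+.955*.04,.2977-.2955*.04,.09],np.pi/2-.303)"
```

```text
t: 1.75
tool_pos: [0.4341, 0.2906, 0.089]
tool_rot: [0.474, 3.105, 0.001]
contact_force: [-0.0, -0.2, -1.0]
opening: 0.0853
grip_force: 0.0
t 1.75 pos [0.4341 0.2906 0.089 ] F [-0.   -0.18 -1.02] shift [-0.0079 -0.0025 -0.001 ] 0.008 turn [ 0.0006  0.0007 -0.0001] open 0.0853
```

```bash
python3 -c "
from h import *
goal([.4027+.955*.04,.2977-.2955*.04,.09],np.pi/2-.303)
d=snap('scene');e=snap('top')
cv2.imwrite('pics/s2.png',np.hstack([cv2.resize(d['image'][200:300,220:320],None,fx=4,fy=4,interpolation=2),cv2.resize(e['image'][220:320,250:350],None,fx=4,fy=4,interpolation=2)]))"
```

```text
t 1.75 pos [0.4341 0.2906 0.089 ] F [-0.   -0.18 -1.02] shift [-0.0079 -0.0025 -0.001 ] 0.008 turn [ 0.0006  0.0007 -0.0001] open 0.0853
```

View pics/s2.png

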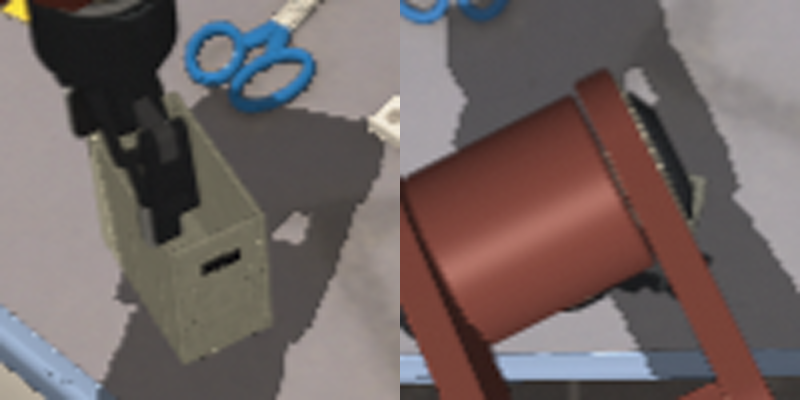

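The tips (left crop px (165,240)) went over the front rim and the crate hasn't moved, so I'll back off, go lower and retry.

```bash
python3 -m jog '[[[0.015,0,-0.006],[0,0,0]],[[0.04,0,-0.004],[0,0,0]],[[0.04,0,0.01],[0,0,0]],[[0.04,0,0.016],[0,0,0]],[[0.04,0,0.016],[0,0,0]]]'; python3 -m jog '[[[0,0,0],[0,0,0]],[[0,0,0],[0,0,0]]]' >/dev/null;python3 -c "
from h import *
goal([.4027,.2977,.072],np.pi/2-.303)"
```

```text
t: 2.35
tool_pos: [0.3941, 0.302, 0.0706]
tool_rot: [-0.474, -3.103, 0.003]
contact_force: [-0.1, -0.1, -0.6]
opening: 0.0853
grip_force: 0.0
t 2.55 pos [0.3954 0.3027 0.0726] F [ 0.6  -0.53  0.14] shift [-0.0084 -0.0026  0.0006] 0.009 turn [ 0.0003  0.0004 -0.0003] open 0.0852
```

```bash
python3 -m jog '[[[-0.008,-0.002,0],[0,0,0]],[[-0.016,-0.002,0],[0,0,0]],[[-0.024,-0.002,0],[0,0,0]],[[-0.032,-0.002,0],[0,0,0]],[[-0.038,-0.002,0],[0,0,0]]]'; python3 -c "
from h import *
goal([.4027+.955*.04,.2977-.2955*.04,.072],np.pi/2-.303)
d=snap('scene')
cv2.imwrite('pics/s3.png',cv2.resize(d['image'][200:300,220:320],None,fx=4,fy=4,interpolation=2))"
```

```text
t: 3.05
tool_pos: [0.4313, 0.2892, 0.0725]
tool_rot: [-0.475, -3.105, -0.0]
contact_force: [-1.4, 0.9, 1.9]
opening: 0.0859
grip_force: 0.7
t 3.05 pos [0.4313 0.2892 0.0725] F [-1.39  0.87  1.88] shift [-0.0102 -0.0003  0.0005] 0.01 turn [ 0.0002 -0.0002 -0.0004] open 0.0859
```

View pics/s3.png

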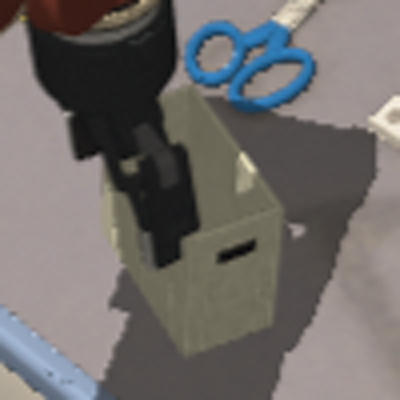

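The crate is tilting now: its rim has moved back while the bottom corner stays near (187,355). I'll keep pushing.

```bash
python3 -m jog '[[[-0.008,0,-0.004],[0,0,0]],[[-0.016,0,-0.008],[0,0,0]],[[-0.024,0,-0.012],[0,0,0]],[[-0.032,0,-0.014],[0,0,0]],[[-0.038,0,-0.016],[0,0,0]]]'; python3 -m jog '[[[-0.006,0,-0.001],[0,0,0]],[[-0.012,0,-0.001],[0,0,0]],[[-0.018,0,-0.001],[0,0,0]],[[-0.018,0,-0.03],[0,0,0]],[[-0.018,0,-0.06],[0,0,0]]]'; python3 -c "
from h import *
d=snap('scene')
cv2.imwrite('pics/s4.png',cv2.resize(d['image'][180:380,220:480],None,fx=3,fy=3,interpolation=2))
goal([.3977,-.1438,.14],np.pi/2-.107)"
```

```text
t: 3.6
tool_pos: [0.4678, 0.2779, 0.0889]
tool_rot: [0.474, 3.105, 0.0]
contact_force: [-0.4, 0.6, 0.6]
opening: 0.0857
grip_force: 0.1
t: 4.1
tool_pos: [0.4831, 0.2721, 0.1473]
tool_rot: [-0.474, -3.102, 0.003]
contact_force: [-0.2, -0.4, 0.0]
opening: 0.0852
grip_force: 0.0
t 4.15 pos [0.4867 0.2737 0.1545] F [2.43 2.03 4.36] shift [-0.0395 -0.4251  0.0128] 0.427 turn [ 0.004   0.0061 -0.1958] open 0.0854
```

View pics/s4.png

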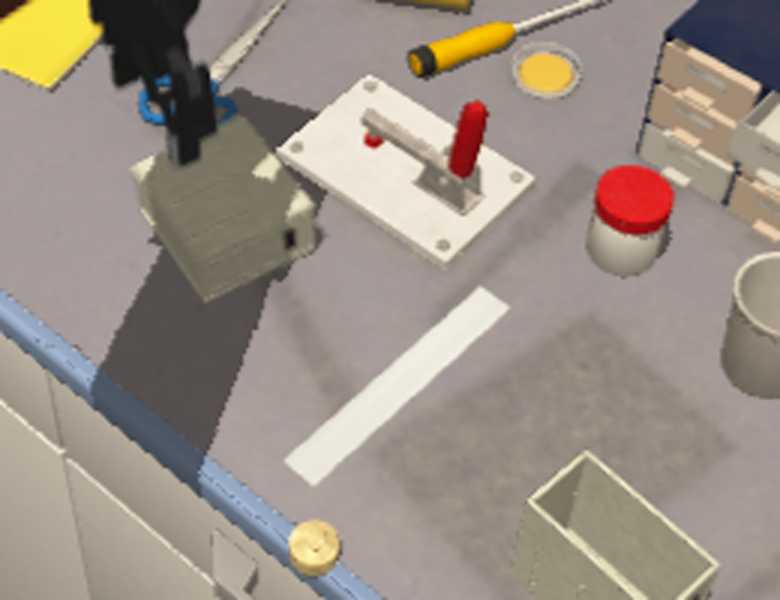

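The left crate has fallen back (crop px (230,215)), short of the clamp plate. The bench has a darker mottled patch near crop px (560,410). On to the right crate.

```bash
S='x'; python3 -m jog '[[[-0.04,-0.425,0],[0,0,-0.196]],[[-0.04,-0.425,0],[0,0,-0.196]],[[-0.04,-0.425,0],[0,0,-0.196]],[[-0.04,-0.425,0],[0,0,-0.196]],[[-0.04,-0.425,0],[0,0,-0.196]]]'; python3 -c "
from h import *
goal([.3977,-.1438,.155],np.pi/2-.107)"
```

```text
t: 4.65
tool_pos: [0.4319, 0.0286, 0.1483]
tool_rot: [0.166, 3.136, -0.0]
contact_force: [0.3, 0.1, -0.2]
opening: 0.0854
grip_force: 0.0
t 4.65 pos [0.4319 0.0286 0.1483] F [ 0.25  0.12 -0.17] shift [ 0.0158 -0.1751 -0.0066] 0.176 turn [-0.0002  0.0007  0.0012] open 0.0854
```

```bash
python3 -m jog '[[[0.016,-0.175,-0.005],[0,0,0]],[[0.016,-0.175,-0.005],[0,0,0]],[[0.016,-0.175,-0.005],[0,0,0]],[[0.016,-0.175,-0.005],[0,0,0]],[[0.016,-0.175,0.0]  ,[0,0,0]]]'>/dev/null; python3 -m jog '[[[0,0,0.035],[0,0,0]],[[0,0,0.07],[0,0,0]],[[0,0,0.07],[0,0,0]],[[0,0,0.07],[0,0,0]]]'; python3 -c "
from h import *
goal([.4078,-.1449,.073],np.pi/2-.107)
d=snap('top')
cv2.imwrite('pics/t5.png',cv2.resize(d['image'][180:320,250:530],None,fx=2.8,fy=2.8,interpolation=2))"
```

```text
t: 5.55
tool_pos: [0.3977, -0.1412, 0.0781]
tool_rot: [-0.166, -3.136, -0.002]
contact_force: [0.4, 0.3, 0.7]
opening: 0.0852
grip_force: 0.0
t 5.55 pos [ 0.3977 -0.1412  0.0781] F [0.43 0.33 0.7 ] shift [-0.0104 -0.0026  0.005 ] 0.012 turn [ 0.0009 -0.0017  0.0012] open 0.0852
```

View pics/t5.png

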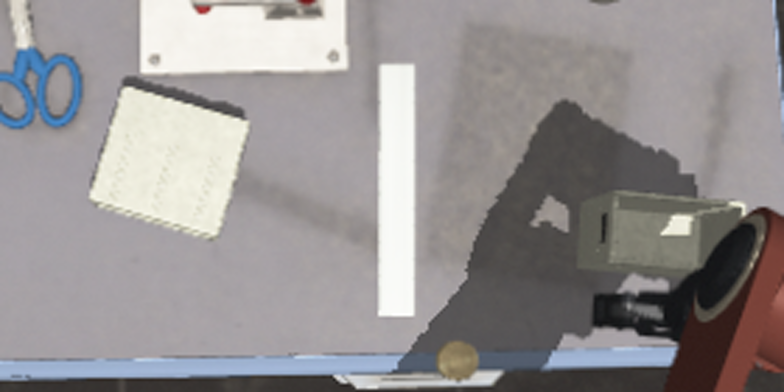

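The left crate lies on its back at crop px (170,158), its underside seen only edge-on. The gripper is in front of the right crate, so I'll push.

```bash
python3 -m jog '[[[-0.008,-0.003,0.006],[0,0,0]],[[-0.016,-0.003,0.006],[0,0,0]],[[-0.024,-0.003,0.006],[0,0,0]],[[-0.032,-0.003,0.006],[0,0,0]],[[-0.038,-0.003,0.006],[0,0,0]]]'; python3 -m jog '[[[-0.008,0,-0.004],[0,0,0]],[[-0.016,0,-0.008],[0,0,0]],[[-0.024,0,-0.012],[0,0,0]],[[-0.032,0,-0.014],[0,0,0]],[[-0.038,0,-0.016],[0,0,0]]]'; python3 -m jog '[[[-0.006,0,-0.001],[0,0,0]],[[-0.012,0,-0.001],[0,0,0]],[[-0.018,0,-0.001],[0,0,0]],[[-0.018,0,-0.03],[0,0,0]],[[-0.018,0,-0.06],[0,0,0]]]'; python3 -m jog '[[[0,0,-0.03],[0,0,0]],[[0,0,-0.03],[0,0,0]],[[0,0,-0.03],[0,0,0]]]';python3 -c "
from h import *
d=snap('scene');e=snap('top')
a=d['image'];
cv2.imwrite('pics/s6.png',np.hstack([cv2.resize(a[200:430,230:470],None,fx=1.6,fy=1.6,interpolation=2),cv2.resize(e['image'][180:320,265:420],None,fx=2.6,fy=368/140,interpolation=2)]))"
```

```text
t: 6.1
tool_pos: [0.4365, -0.1493, 0.0732]
tool_rot: [0.167, 3.136, -0.001]
contact_force: [-0.4, 0.2, 1.2]
opening: 0.0854
grip_force: 0.5
t: 6.6
tool_pos: [0.4741, -0.1533, 0.0888]
tool_rot: [0.168, 3.137, -0.0]
contact_force: [0.8, 0.9, 0.2]
opening: 0.0852
grip_force: 0.0
t: 7.1
tool_pos: [0.4903, -0.1546, 0.1474]
tool_rot: [-0.167, -3.134, -0.002]
contact_force: [0.5, 0.1, 1.1]
opening: 0.0851
grip_force: 0.0
t: 7.4
tool_pos: [0.4916, -0.1553, 0.179]
tool_rot: [0.168, 3.136, -0.001]
contact_force: [-0.0, 0.7, -0.7]
opening: 0.0855
grip_force: 0.0
```

View pics/s6.png

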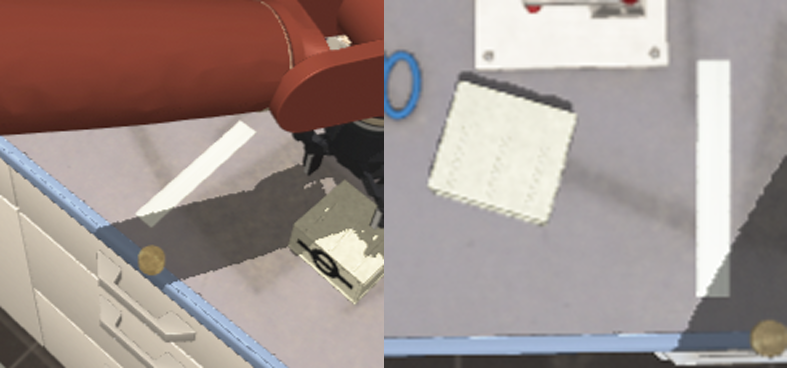

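The right crate is the stamped one: the ring and bar are visible at about (325,262). I'll go to its right side, turning the gripper a quarter turn.

```bash
python3 -c "
from h import *
print(np.array(ctrl.get_obs()['q']).round(3))
goal([.47,-.31,.2],-.107)
goal([.47,-.31,.2],np.pi-.107)"
```

```text
[-0.45  -0.174  1.922 -0.     1.396 -1.914]
t 7.5 pos [ 0.4904 -0.1547  0.1768] F [-0.45 -1.04 -0.4 ] shift [ 0.0038 -0.1566 -0.0233] 0.158 turn [-1.2000e-03 -2.5000e-03  1.5709e+00] open 0.0857
t 7.5 pos [ 0.4904 -0.1547  0.1768] F [-0.45 -1.04 -0.4 ] shift [ 0.0038 -0.1566 -0.0233] 0.158 turn [ 2.5000e-03 -1.2000e-03 -1.5707e+00] open 0.0857
```

```bash
R='-'; python3 -m jog '[[[0.004,-0.157,-0.023],[0,0,0.15]],[[0.004,-0.157,-0.023],[0,0,0.3]],[[0.004,-0.157,-0.023],[0,0,0.45]],[[0.004,-0.157,-0.023],[0,0,0.6]],[[0.004,-0.157,-0.023],[0,0,0.75]]]' >/dev/null; python3 -m jog '[[[0,0,0],[0,0,0.15]],[[0,0,0],[0,0,0.3]],[[0,0,0],[0,0,0.45]],[[0,0,0],[0,0,0.6]],[[0,0,0],[0,0,0.75]]]'; python3 - <<'E'
from h import *
goal([.47,-.31,.2],-.107)
b=snap('top'); im=b['image'].astype(int)
# bright off-white with yellowish tint
m=((im.min(2)>140)&(im[:,:,2]-im[:,:,0]>8)).astype(np.uint8)
m[:190]=0;m[300:]=0;m[:,:260]=0;m[:,530:]=0
m=cv2.morphologyEx(m,cv2.MORPH_OPEN,np.ones((3,3)))
n,l,s,c=cv2.connectedComponentsWithStats(m)
for i in range(1,n):
    if s[i,4]>150:
        r=cv2.minAreaRect(cv2.findNonZero((l==i).astype(np.uint8)))
        w=ray(b,cv2.boxPoints(r)+0,.058)[:,:2]
        print(s[i],c[i].round(1),r,w.round(4).tolist(),w.mean(0).round(4))
cv2.imwrite('pics/t7.png',np.vstack([cv2.resize(b['image'][190:300,400:540],None,fx=4,fy=4,interpolation=2)]))
E
```

```text
t: 8.5
tool_pos: [0.4696, -0.3101, 0.199]
tool_rot: [-2.265, -2.171, 0.001]
contact_force: [-0.3, -0.5, -0.0]
opening: 0.0853
grip_force: 0.0
t 8.5 pos [ 0.4696 -0.3101  0.199 ] F [-0.25 -0.52 -0.  ] shift [ 0.0001  0.0004 -0.001 ] 0.001 turn [-0.003  -0.0023  0.0648] open 0.0853
[354 190  21  19 233] [363.8 198. ] ((364.0, 199.0), (18.0, 20.0), 90.0) [[0.648, 0.151], [0.6471, 0.104], [0.604, 0.1055], [0.6049, 0.1523]] [0.626  0.1282]
[464 206  26  38 604] [473.7 221.8] ((475.7574462890625, 225.42576599121094), (23.28386878967285, 37.31389617919922), 5.710593223571777) [[0.5179, -0.0983], [0.6057, -0.1124], [0.5993, -0.168], [0.5113, -0.1532]] [ 0.5586 -0.1329]
[ 282  211   57   54 2139] [310.2 237.9] ((310.462158203125, 237.87295532226562), (48.74473571777344, 44.92161560058594), 17.10272979736328) [[0.5046, 0.3246], [0.6049, 0.293], [0.5687, 0.185], [0.4695, 0.2176]] [0.5369 0.2551]
```

```bash
python3 -m jog '[[[0,0,0],[0,0,0.065]]]' >/dev/null; python3 -c "
from h import *
print(ray(snap('top'),[[0,0]],0).shape)
goal([.541,-.25,.11],-.107)"
```

```text
(1, 3)
t 8.7 pos [ 0.4698 -0.3102  0.1995] F [0.13 0.1  0.  ] shift [0.067  0.0649 0.0894] 0.129 turn [-0.0026 -0.0018  0.0043] open 0.0856
```

```bash
python3 -m jog '[[[0.03,0.065,0.04],[0,0,0]],[[0.067,0.065,0.089],[0,0,0]],[[0.067,0.065,0.089],[0,0,0]],[[0.067,0.065,0.089],[0,0,0]],[[0.067,0.065,0.089],[0,0,0]]]' >/dev/null; python3 -m jog '[[[0,0,0.045],[0,0,0]],[[0,0,0.093],[0,0,0]],[[0,0,0.093],[0,0,0]],[[0,0,0.093],[0,0,0]]]' ; python3 -c "
from h import *
goal([.541,-.25,.015],-.107)"
```

```text
t: 9.6
tool_pos: [0.5418, -0.2517, 0.0203]
tool_rot: [2.331, 2.106, -0.0]
contact_force: [0.9, 0.1, 0.3]
opening: 0.0855
grip_force: 0.0
t 9.6 pos [ 0.5418 -0.2517  0.0203] F [0.89 0.05 0.29] shift [ 0.0016 -0.0009  0.0053] 0.006 turn [0.0001 0.0003 0.0056] open 0.0855
```

```bash
python3 -m jog '[[[0.01,0,0.005],[0,0,0]],[[0.02,0,0.005],[0,0,0]],[[0.03,-0.001,0.005],[0,0,0]],[[0.04,-0.003,0.005],[0,0,-0.01]],[[0.05,-0.004,0.005],[0,0,-0.02]]]'; python3 -m jog '[[[0.012,-0.001,0],[0,0,-0.01]],[[0.024,-0.002,0],[0,0,-0.02]],[[0.036,-0.003,0],[0,0,-0.03]],[[0.048,-0.004,0],[0,0,-0.04]],[[0.06,-0.005,0],[0,0,-0.05]]]';  python3 - <<'E'
from h import *
goal([.54,-.006,.015],-.037)
b=snap('top'); im=b['image'].astype(int)
m=((im.min(2)>140)&(im[:,:,2]-im[:,:,0]>8)).astype(np.uint8)
m[:190]=0;m[300:]=0;m[:,:260]=0;m[:,530:]=0
m=cv2.morphologyEx(m,cv2.MORPH_OPEN,np.ones((3,3)))
n,l,s,c=cv2.connectedComponentsWithStats(m)
for i in range(1,n):
    if s[i,4]>150:
        r=cv2.minAreaRect(cv2.findNonZero((l==i).astype(np.uint8)))
        w=ray(b,cv2.boxPoints(r),.058)[:,:2]
        print(s[i],w.round(4).tolist(),w.mean(0).round(4))
E
```

```text
t: 10.1
tool_pos: [0.5435, -0.1998, 0.0154]
tool_rot: [2.307, 2.13, 0.001]
contact_force: [0.6, -1.8, 1.0]
opening: 0.0857
grip_force: 0.8
t: 10.6
tool_pos: [0.5427, -0.1392, 0.0143]
tool_rot: [-2.254, -2.188, 0.0]
contact_force: [1.0, -1.2, 0.7]
opening: 0.0857
grip_force: 0.8
t 10.6 pos [ 0.5427 -0.1392  0.0143] F [ 0.99 -1.24  0.68] shift [ 0.1331 -0.0067 -0.0007] 0.133 turn [-0.0002 -0.0001  0.007 ] open 0.0857
[ 282  211   57   54 2147] [[0.5048, 0.325], [0.605, 0.2934], [0.5687, 0.185], [0.4695, 0.2176]] [0.537  0.2552]
[446 256  18  24 280] [[0.488, -0.0581], [0.4871, -0.0982], [0.4339, -0.0954], [0.4349, -0.0556]] [ 0.461  -0.0768]
```

```bash
python3 -m jog '[[[0.012,0,0],[0,0,0]],[[0.024,0,0],[0,0,0]],[[0.036,0,0],[0,0,0]],[[0.048,0,0],[0,0,0]],[[0.06,0,0],[0,0,0]]]'; python3 -m jog '[[[0.012,0,0],[0,0,0]],[[0.024,0,0],[0,0,0]],[[0.036,0,0],[0,0,0]],[[0.044,0,0],[0,0,0]],[[0.050,0,0],[0,0,0]]]';python3 -m jog '[[[-0.01,0,0],[0,0,0]],[[-0.04,0,0],[0,0,0]],[[-0.09,0,0],[0,0,0]],[[-0.14,0,-0.03],[0,0,0]],[[-0.19,0,-0.08],[0,0,0]]]';  python3 - <<'E'
from h import *
goal([.54,-.006,.015],-.037)
b=snap('top','t8.png')
cv2.imwrite('pics/t8c.png',cv2.resize(b['image'][190:290,330:450],None,fx=5,fy=5,interpolation=cv2.INTER_CUBIC))
E
```

```text
t: 11.15
tool_pos: [0.5445, -0.0792, 0.0142]
tool_rot: [-2.255, -2.187, 0.0]
contact_force: [1.0, -0.3, -0.1]
opening: 0.0851
grip_force: 0.4
t: 11.65
tool_pos: [0.5462, -0.0295, 0.0144]
tool_rot: [2.255, 2.187, 0.0]
contact_force: [0.1, -1.2, -0.4]
opening: 0.0853
grip_force: 0.4
t: 12.15
tool_pos: [0.5387, -0.2015, 0.073]
tool_rot: [-2.254, -2.182, 0.003]
contact_force: [0.9, -0.1, -0.7]
opening: 0.0854
grip_force: 0.0
t 12.15 pos [ 0.5387 -0.2015  0.073 ] F [ 0.86 -0.12 -0.71] shift [ 0.1953 -0.0048  0.0584] 0.204 turn [-0.0044 -0.0018  0.0045] open 0.0854
```

View pics/t8c.png

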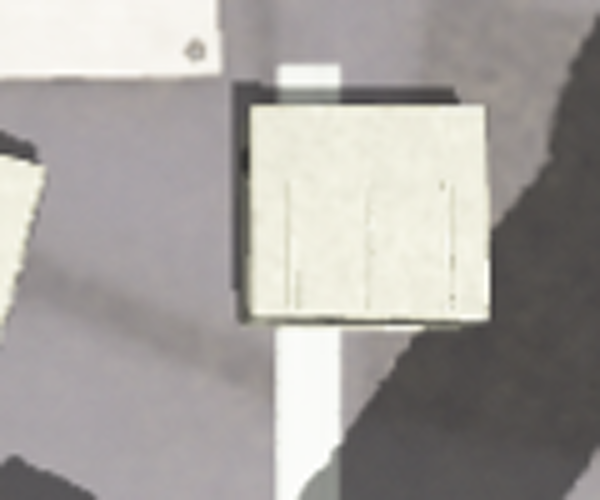

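The stamped crate is on its back, square to the strip, with its top face at crop px (250,103)–(490,319). The strip runs through at columns 276–340, so the crate needs to go a bit further left.

```bash
cat >> h.py <<'E'
def crate():
    b=snap('top'); im=b['image'].astype(int)
    m=((im.min(2)>140)&(im[:,:,2]-im[:,:,0]>8)).astype(np.uint8)
    m[:190]=0;m[300:]=0;m[:,:260]=0;m[:,530:]=0
    m=cv2.morphologyEx(m,cv2.MORPH_OPEN,np.ones((3,3)))
    n,l,s,c=cv2.connectedComponentsWithStats(m)
    for i in range(1,n):
        if s[i,4]>500:
            r=cv2.minAreaRect(cv2.findNonZero((l==i).astype(np.uint8)))
            w=ray(b,cv2.boxPoints(r),.058)[:,:2]; print(s[i],w.round(4).tolist(),w.mean(0).round(4))
E
python3 - <<'E'
from h import *
b=snap('top')
w=ray(b,np.array([(250,103),(488,103),(490,319),(249,318)])/5-.4+[330,190],.058); print(w.round(4),w.mean(0))
print('strip',ray(b,np.array([(276,65),(340,65),(276,450),(276,330),(340,330)])/5-.4+[330,190],0).round(4))
crate(); goal([.541,-.05,.015],-.037)
E
```

```text
[[ 0.5986  0.0926  0.058 ]
 [ 0.5965 -0.0193  0.058 ]
 [ 0.495  -0.0154  0.058 ]
 [ 0.4978  0.0965  0.058 ]] [0.54697187 0.03861493 0.058     ]
strip [[0.6282 0.0724 0.    ]
 [0.6277 0.0408 0.    ]
 [0.439  0.0791 0.    ]
 [0.4972 0.0772 0.    ]
 [0.4965 0.046  0.    ]]
[ 380  204   59   50 2193] [[0.4982, 0.0951], [0.6133, 0.0911], [0.6109, -0.0457], [0.4954, -0.0397]] [0.5545 0.0252]
[ 282  211   57   54 2144] [[0.505, 0.3249], [0.6052, 0.2931], [0.5687, 0.1851], [0.4696, 0.218]] [0.5371 0.2553]
t 12.3 pos [ 0.5429 -0.2035  0.0782] F [ 0.85  0.41 -0.51] shift [ 0.1535 -0.0077  0.0627] 0.166 turn [0.0064 0.0032 0.0016] open 0.0852
```

The crate mid is at (0.547,0.039) with yaw already matching the strip, while the strip centre is (0.518,0.061). I'll nudge it about 29 mm towards me from behind, then finish with the sideways push, which also squares it.

```bash
python3 -m jog '[[[0,0,-0.045],[0,0,-0.1]],[[0,0,-0.09],[0,0,-0.24]],[[0.04,0.02,-0.09],[0,0,-0.38]],[[0.08,0.04,-0.09],[0,0,-0.52]],[[0.12,0.06,-0.09],[0,0,-0.66]]]' 0.5 >/dev/null; python3 -c "
from h import *
goal([.634,.036,.165],np.pi/2-.037)"
```

```text
t 12.8 pos [ 0.6045 -0.0796  0.1637] F [ 0.87 -0.42 -0.67] shift [ 0.0756  0.0923 -0.0013] 0.119 turn [-1.000e-04 -1.200e-03 -8.995e-01] open 0.0427
```

```bash
python3 -m jog '[[[0.025,0.03,0],[0,0,-0.15]],[[0.05,0.06,0],[0,0,-0.3]],[[0.076,0.092,0],[0,0,-0.45]],[[0.076,0.092,0],[0,0,-0.6]],[[0.076,0.092,0],[0,0,-0.75]]]' >/dev/null; python3 -m jog '[[[0,0,0],[0,0,-0.15]],[[0,0,0],[0,0,-0.15]],[[0,0,0],[0,0,-0.15]]]'; python3 -c "
from h import *
goal([.634,.036,.03],np.pi/2-.037);print(np.array(ctrl.get_obs()['q']).round(2))
crate()"
```

```text
t: 13.6
tool_pos: [0.6335, 0.0347, 0.1633]
tool_rot: [-0.07, -3.139, -0.0]
contact_force: [0.1, 0.2, -0.2]
opening: 0.0427
grip_force: 0.0
t 13.6 pos [0.6335 0.0347 0.1633] F [ 0.1   0.2  -0.23] shift [-0.0007  0.0013  0.1333] 0.133 turn [ 0.0002 -0.002  -0.0074] open 0.0427
[-0.06  0.13  1.65  0.    1.37 -1.59]
[ 282  211   57   54 2149] [[0.5048, 0.325], [0.605, 0.2934], [0.5687, 0.185], [0.4695, 0.2176]] [0.537  0.2552]
```

```bash
python3 -m jog '[[[0,0,0.04],[0,0,0]],[[0,0,0.08],[0,0,0]],[[0,0,0.11],[0,0,0]],[[0,0,0.133],[0,0,0]],[[0,0,0.133],[0,0,0]]]'; python3 -m jog '[[[0.009,0,0],[0,0,0]],[[0.018,0,0],[0,0,0]],[[0.025,0,0],[0,0,0]],[[0.032,0,0],[0,0,0]],[[0.038,0,0],[0,0,0]]]'; python3 -m jog '[[[0.005,0,0],[0,0,0]],[[0.01,0,0],[0,0,0]],[[0.014,0,0],[0,0,0]]]'; python3 -m jog '[[[-0.03,0,0],[0,0,0]],[[-0.03,0,-0.04],[0,0,0]],[[-0.03,0,-0.09],[0,0,0]],[[-0.03,0,-0.14],[0,0,0]]]' >/dev/null; python3 -c "
from h import *
goal([.53,-.20,.165],-.037)"
```

```text
t: 14.15
tool_pos: [0.6306, 0.0344, 0.0267]
tool_rot: [-0.068, -3.132, -0.001]
contact_force: [-0.6, 0.1, -0.4]
opening: 0.043
grip_force: 0.0
t: 14.65
tool_pos: [0.5969, 0.0359, 0.033]
tool_rot: [0.066, 3.138, -0.0]
contact_force: [1.0, -0.7, 0.2]
opening: 0.0427
grip_force: 0.8
t: 14.95
tool_pos: [0.5822, 0.0364, 0.0318]
tool_rot: [0.066, 3.14, -0.0]
contact_force: [1.9, -0.1, 1.2]
opening: 0.0427
grip_force: 0.8
t 15.35 pos [0.6108 0.0353 0.1708] F [ 0.36  0.84 -0.06] shift [ 0.0708 -0.2385  0.0061] 0.249 turn [-0.004  -0.0043  1.5659] open 0.0426
```

Now back to the right side with the gripper fully open, turning back.

```bash
python3 -m jog '[[[0.014,-0.047,0],[0,0,0.15]],[[0.028,-0.094,0],[0,0,0.3]],[[0.042,-0.141,0],[0,0,0.45]],[[0.056,-0.188,0],[0,0,0.6]],[[0.071,-0.238,0],[0,0,0.75]]]' 1 >/dev/null; python3 -m jog '[[[0,0,0],[0,0,0.15]],[[0,0,0],[0,0,0.3]],[[0,0,0],[0,0,0.45]],[[0,0,0],[0,0,0.6]],[[0,0,0],[0,0,0.75]]]' >/dev/null; python3 -m jog '[[[0,0,0],[0,0,0.07]],[[0,0,0],[0,0,0.07]]]' >/dev/null;python3 - <<'E'
from h import *
crate()
b=snap('top'); g=b['image'].astype(int)
# crate edges: left/right from row scans over tinted-bright pixels, front/back from column scans
m=(g.min(2)>140)&(g[:,:,2]-g[:,:,0]>8)
for v in (235,245): print(v,np.where(m[v,365:440])[0][[0,-1]]+365)
for u in (385,400,412): print(u,np.where(m[200:275,u])[0][[0,-1]]+200)
goal([.515,-.10,.015],-.037)
E
```

```text
[ 282  211   57   54 2139] [[0.5046, 0.3246], [0.6049, 0.293], [0.5687, 0.185], [0.4695, 0.2176]] [0.5369 0.2551]
[ 380  221   47   46 1914] [[0.573, 0.0926], [0.571, -0.0152], [0.4659, -0.0103], [0.4682, 0.0961]] [0.5195 0.0408]
235 [380 426]
245 [380 426]
385 [221 265]
400 [221 266]
412 [222 263]
t 16.65 pos [ 0.5317 -0.1973  0.1709] F [-0.93 -0.36  0.82] shift [ 0.0965 -0.0203  0.156 ] 0.185 turn [-0.0013 -0.0006 -0.0024] open 0.0856
```

```bash
python3 -m jog '[[[0.045,-0.018,0],[0,0,0]],[[0.09,-0.018,0.02],[0,0,0]],[[0.096,-0.018,0.07],[0,0,0]],[[0.096,-0.018,0.12],[0,0,0]],[[0.096,-0.018,0.154],[0,0,0]]]'>/dev/null; python3 -m jog '[[[0,0,0.002],[0,0,0]],[[0,0,0.002],[0,0,0]]]'; python3 -c "
from h import *
goal([.517,-.007,.015],-.037)"
```

```text
t: 17.35
tool_pos: [0.5177, -0.1008, 0.0154]
tool_rot: [-2.265, -2.175, 0.001]
contact_force: [0.4, -0.4, 0.3]
opening: 0.0855
grip_force: 0.0
t 17.35 pos [ 0.5177 -0.1008  0.0154] F [ 0.37 -0.35  0.33] shift [ 0.0937 -0.0045  0.0004] 0.094 turn [-0.0015 -0.0004 -0.0033] open 0.0855
```

```bash
python3 -m jog '[[[0.015,0,0],[0,0,0]],[[0.03,0,0],[0,0,0]],[[0.045,-0.001,0],[0,0,0]],[[0.06,-0.002,0],[0,0,0]],[[0.068,-0.003,0],[0,0,0]]]'; python3 -m jog '[[[0.007,0,0],[0,0,0]],[[0.014,0,0],[0,0,0]],[[0.02,0,0],[0,0,0]],[[0.025,0,0],[0,0,0]],[[0.025,0,0],[0,0,0]]]'; python3 -m jog '[[[-0.02,0,0],[0,0,0]],[[-0.07,0,0],[0,0,0]],[[-0.12,0,0],[0,0,0]],[[-0.16,0,-0.05],[0,0,0]],[[-0.19,0,-0.1],[0,0,0]]]'>/dev/null; python3 - <<'E'
from h import *
crate(); 
b=snap('top'); g=b['image'].astype(int)
m=(g.min(2)>140)&(g[:,:,2]-g[:,:,0]>8)
for v in (235,245): print(v,np.where(m[v,350:440])[0][[0,-1]]+350)
w=(g.min(2)>215)
for v in (210,215,275,285): print(v,np.where(w[v,378:405])[0][[0,-1]]+378)
goal([.517,-.1,.015],-.037)
E
```

```text
t: 17.85
tool_pos: [0.518, -0.0309, 0.016]
tool_rot: [2.264, 2.177, 0.001]
contact_force: [-0.9, -0.8, 0.2]
opening: 0.0856
grip_force: 0.0
t: 18.35
tool_pos: [0.5189, -0.0074, 0.0155]
tool_rot: [-2.266, -2.175, -0.0]
contact_force: [-0.1, 0.4, -0.1]
opening: 0.0852
grip_force: 0.0
[ 282  211   57   54 2143] [[0.5048, 0.325], [0.605, 0.2934], [0.5687, 0.185], [0.4695, 0.2176]] [0.537  0.2552]
[ 371  221   51   45 2089] [[0.5734, 0.1135], [0.5712, -0.0034], [0.4685, 0.0012], [0.471, 0.1167]] [0.521 0.057]
235 [371 430]
245 [371 421]
210 [386 397]
215 [386 397]
275 [385 397]
285 [385 395]
t 18.95 pos [ 0.5157 -0.191   0.104 ] F [ 1.31 -0.19  0.35] shift [ 0.0915 -0.0038  0.0884] 0.127 turn [ 0.0117  0.006  -0.0083] open 0.0852
```

```bash
python3 -m jog '[[[-0.03,0,-0.04],[0,0,0]],[[-0.07,0,-0.08],[0,0,0]],[[-0.1,0,-0.1],[0,0,0]],[[-0.1,0,-0.1],[0,0,0]],[[-0.1,0,-0.1],[0,0,0]]]'; python3 - <<'E'
from h import *
crate()
b=snap('top'); g=b['image'].astype(int)
gr=cv2.cvtColor(b['image'],6).astype(int)
for v in (230,240,250): print(v,gr[v,366:376].tolist(),gr[v,414:426].tolist())
d=snap('scene')  # bystanders unchanged vs first pictures
for f,x in(('s0',d),('t0',b)):
    o=cv2.imread(f'pics/{f}.png')
    pts={'weight':[.369,.013,.01],'jar':[.727,.015,.05],'beaker':[.703,-.124,.05]}
    for k,p in pts.items():
        u,v=proj(x,p)[0].astype(int); print(f,k,cv2.absdiff(o,x['image'])[v-12:v+12,u-12:u+12].mean().round(1))
E
```

```text
t: 19.45
tool_pos: [0.5075, -0.2858, 0.1965]
tool_rot: [-2.268, -2.174, -0.001]
contact_force: [-0.5, 0.3, -0.8]
opening: 0.0852
grip_force: 0.0
[ 282  211   57   54 2141] [[0.505, 0.3249], [0.6052, 0.2931], [0.5687, 0.1849], [0.4695, 0.2178]] [0.5371 0.2552]
[ 371  221   51   45 2083] [[0.5734, 0.1135], [0.5712, -0.0034], [0.4685, 0.0012], [0.471, 0.1167]] [0.521 0.057]
230 [164, 164, 125, 73, 57, 165, 223, 234, 234, 233] [234, 234, 234, 233, 206, 139, 135, 137, 139, 141, 142, 145]
240 [161, 123, 84, 97, 103, 202, 235, 235, 234, 236] [233, 233, 235, 235, 210, 141, 141, 141, 142, 144, 146, 145]
250 [157, 128, 93, 102, 132, 221, 237, 234, 233, 234] [241, 240, 236, 235, 213, 150, 150, 150, 148, 146, 145, 143]
s0 weight 42.1
s0 jar 41.8
s0 beaker 56.1
t0 weight 59.4
t0 jar 1.0
t0 beaker 1.1
```

```bash
python3 - <<'E'
from h import *
b=snap('top')
print(ray(b,[[370.9,240],[418.3,240],[394.6,240]],.058).round(4))
print('strip',ray(b,[[391.3,212],[391.0,280],[391.1,246]],0).round(4))
for n in('top','scene'):
    i=snap(n); h=cv2.cvtColor(i['image'],cv2.COLOR_BGR2HSV); print(n,proj(i,[.369,.013,.01]))
    m=cv2.inRange(h,(15,70,60),(32,255,255)); u,v=proj(i,[.369,.013,.01])[0].astype(int)
    q=np.argwhere(m[v-25:v+25,u-25:u+25]); print(len(q),(q.mean(0)[::-1]+[u-25,v-25]) if len(q) else None)
    o=cv2.cvtColor(cv2.imread({'top':'pics/t0.png','scene':'pics/s0.png'}[n]),cv2.COLOR_BGR2HSV); q=np.argwhere(cv2.inRange(o,(15,70,60),(32,255,255))[v-25:v+25,u-25:u+25]); print(len(q),q.mean(0)[::-1]+[u-25,v-25])
E
```

```text
[[0.5289 0.1152 0.058 ]
 [0.5267 0.005  0.058 ]
 [0.5278 0.0602 0.058 ]]
strip [[0.6044 0.0573 0.    ]
 [0.4377 0.0641 0.    ]
 [0.5203 0.061  0.    ]]
top [[413.85341586 308.20744853]]
146 [412.73972603 308.15753425]
66 [412.8030303  305.46969697]
scene [[324.21336346 360.62870236]]
250 [324.46  362.192]
249 [324.52610442 362.1124498 ]
```

```bash
python3 -c "
from station import job
print(job.finish_job())"
```

```text
the job is handed in; nothing more can be done
None
```

Both crates are on their backs, undersides showing, with the stamped one (on the right) pushed to within about 1 mm of the dispatch line's centreline and the blank one left where it fell; as well as the sideways push I nudged the stamped crate about 29 mm towards me to centre it lengthwise, and I handed the job in at about 20 s without seeing a verdict.

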